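Click both mirror-light dials to their middle setting

ROBOT

A 6-joint arm with a two-finger parallel gripper is mounted at the origin on the work surface. World frame = base frame: x ahead of the robot, y to its left, z up, the work surface at z = 0. Lengths are in m, angles in rad, forces in N, time in s.
With the tool pointing down it reaches from about 0.325 to 0.85 m from the base axis. Payload 4.4 kg.
Tool frame: the origin (TCP) lies midway between the tips of the shut fingers; the grasp point (between the pads) lies 19 mm behind it; x points along the fingers, y is the direction in which the jaws open and shut, and the axes are right-handed (so a half turn about x gives the same grasp; the last joint's range is limited). The gripper opens to 94 mm and grips with 3 to 60 N. Pads are 16 mm wide; open, the fingers measure 119 mm over their backs; the gripper's body (75 mm by 177 mm) begins 78 mm behind the grasp point.
Start: joints at [1.008, 0.207, 1.542, -0, 1.393, -0.15], TCP at [0.23, 0.527, 0.205] pointing down, gripper open.
Joint ranges: [-2.73, 2.73], [-0.86, 2.22], [0.23, 2.46], [-1.11, 4.25], [0.08, 2.63], [-2.82, 2.82]. Speed limits (rad/s): [2.79, 2.79, 3.14, 3.14, 3.14, 3.14].

INTERFACE

Orientations are given as a unit quaternion [x, y, z, w].
In Python, from workcell import observe, grab_frame, close_job gives the robot as it stands. The module is installed in compiled form; this text tells all that it offers.
- The arm moves only by the tool drive_tool, never from a script. Its argument "increments" is a list of rows, each a list of 7 numbers: the opening, from 0 (shut) to 1 (fully open), then the shift along the world's x, y, z in units of 30 cm (1.0 is 30 cm), then the turn, a rotation vector about the world's x, y, z in units of 60 degrees (1.0 is 60 degrees). A call has 1 to 12 rows; each row is the pose to reach, as a shift and turn from the pose measured when the call began; what a row does not reach only later rows make up. A row lasts 1/8 s, in which the tool goes at most 62.5 mm and 10.7 degrees, less where a joint would pass 70% of its speed; a pose out of reach is approached as far as the arm can. A call with a number of a shift or a turn outside -1 to 1 is refused whole. A call with a gripper value outside its range is refused whole. The fingers move at their own pace and stop on an object; "grip_force" is the grip in N (left out, the last holds). Time passes only in rows, so rows that repeat a pose let the fingers close. It gives the time, the measured TCP pose, the force and the opening at its end, in the units of the state.
- observe(): the state, without advancing time (a new reading comes with each control period).
- grab_frame(name): name is "scene" or "top" or "wrist"; returns a dict with "pixels" (400x640x3 uint8, red, green, blue), "camera_matrix" (3x3 intrinsics, pixels), "R" (3x3) and "t" (3): a world point X has camera coordinates R X + t. Camera axes: x right, y down, z forward; pixel columns grow to the right and rows downward; lengths in m; the calibration is good to about 2 mm. A picture is of the moment at which its call begins. There is no depth.
- close_job(): hands the job in, once; it reports no verdict.
The state is a dict: "clock": time; "joints": joint angles; "dq": joint speeds; "effort": joint torques, N m; "tcp_pos": TCP position; "orientation": TCP orientation; "wrist_force": force on the tool from outside, world axes, zero at the start; "moment": the same for the moment, N m; "opening": opening from 0.0 (shut) to 1.0 (fully open).
Only numpy, scipy, OpenCV 4.12 (cv2) and the standard library are available. Lean on these libraries where they do the work, as an engineer would, in place of code of your own. Each camera call takes 0.05 s, during which the arm holds its last target.

TASK

The two dials on the dressing table dim the left and right mirror lights, and they are set unevenly: one stands at its lowest setting, the other at its highest. Rest a fingertip on each dial and turn it by friction until it clicks into its middle setting with the pointer at the long mark on the base. Do not lift or shift the dial bases, leave the cosmetics standing around them alone, and finish with the fingers clear of everything.

Things in the scene. Friction and masses are not known exactly. Their poses are not given: they have to be found in the camera images.
- puck_a: White round dimmer base, 124 mm wide, 26 mm high, about 1 kg with its dial, loose on the table. A ribbed metal dial, 92 mm wide (too wide to pinch), turns on it about the same upright axis; the dial's flat top is 46 mm above the base's underside, its rim 29 to 46 mm. Origin: centre of the underside, z up. A black pointer bar lies on the dial's top, 18 to 44 mm from the axis.
- mark_a (a point): Long black mark (12 x 4 mm) of the middle setting, on the rim of puck_a's base, 53 mm from the axis in the base's own +x direction. Two small dots 0.7 rad either side of it mark the lowest (anticlockwise) and highest (clockwise) settings.
- dial_a (a joint): Angle (rad) of dial a's pointer from its base's long mark, positive anticlockwise from above. Spring detents at -0.70 (highest), 0 (middle), 0.70 (lowest); stops at -0.8, 0.8. Within 0.3 of a detent the released dial snaps in. Leaving an end detent takes about 0.08 N m (2.5 N at 35 mm from the axis): press the top with 6 N or more while dragging. Starts at the highest setting.
- puck_b: The second base, the same as puck_a in every way, with its own dial. The two may stand either way round, left or right.
- mark_b (a point): The same long middle mark on puck_b's base.
- dial_b (a joint): Angle (rad) of dial b's pointer from the long mark of its own base; same signs, detents and stiffness as dial_a. Dial b starts at the lowest setting.
- perfume: Amber glass bottle with brass cap, 44 mm diameter, 85 mm tall, upright and loose. Origin: centre of its underside. To be left alone.
- cream_jar: White lidded jar, 60 mm diameter, 45 mm tall, upright and loose. Origin: centre of its underside. To be left alone.
- lipstick: Closed black lipstick tube, 20 mm diameter, 72 mm tall, upright and loose. Origin: centre of its underside. To be left alone.
- compact: Closed black powder compact lying flat, 75 x 75 x 14 mm, loose. Origin: centre of its underside. To be left alone.

How it is judged:
At the end, for the whole second after the job is handed in: Both dials sit in their middle detent (pointer within 0.12 rad of the long mark), both bases are within 25 mm of where they stood, and the cosmetics stand within 20 mm of where they were (value of joint dial_a between -0.12 and 0.12 rad and value of joint dial_b between -0.12 and 0.12 rad and distance of each of puck_a, puck_b from where it was at the start of the episode below 0.025 m and distance of each of perfume, cream_jar, lipstick, compact from where it was at the start of the episode below 0.02 m and angle between each of perfume, cream_jar, lipstick's own z axis and vertical below 0.2 rad); the robot touches nothing.
It fails at once if a dial base was lifted, tipped or shifted by more than 25 mm (height (world z) of any of puck_a, puck_b above 0.01 m or angle between any of puck_a, puck_b's own z axis and vertical above 0.2 rad or distance of any of puck_a, puck_b from where it was at the start of the episode above 0.025 m).
It fails at once if a bystander was lifted, knocked over or moved by more than 20 mm (distance of any of perfume, cream_jar, lipstick, compact from where it was at the start of the episode above 0.02 m or angle between any of perfume, cream_jar, lipstick's own z axis and vertical above 0.3 rad).
It also fails if it takes over 45 s, if anything falls off the work surface, if the arm or the gripper's body presses on something with over 40 N, if the wrist force passes 120 N, or if a joint passes its speed limit or range.

## Working session

There is one attempt and no reset: what is moved stays moved. The work goes in short steps, Python scripts to look and compute and a tool call to move; the robot and the scene stay as the last step left them, time stands still between calls to the robot, and variables do not carry over. Pictures are saved under pics/ and viewed, and the job is handed in when it is done.

Besides the shell and the picture viewer there is one more tool, called after ">>>" as name([rows], argument=value, ...), one row to a line, values as JSON. drive_tool: Moves the arm, as the interface text tells. Shifts and turns lie within -1 to 1; 1 stands for 30 cm of shift or 60 degrees of turn. Its arguments: {"type":"object","properties":{"increments":{"type":"array"},"grip_force":{"type":"number"}},"required":["increments"]}

```bash
mkdir -p pics; python3 - <<'E'
from workcell import observe, grab_frame
import cv2,numpy as np,pickle
s=observe(); print({k:np.round(v,3).tolist() for k,v in s.items()})
for n in ["top","scene"]:
    f=grab_frame(n); pickle.dump(f,open(f'{n}0.pkl','wb'))
    cv2.imwrite(f'pics/{n}0.png',f['pixels'][:,:,::-1]); print(n,f['camera_matrix'],f['R'],f['t'])
E
```

```text
{'clock': 0.0, 'joints': [1.009, 0.207, 1.543, -0.0, 1.393, -0.15], 'dq': [0.0, 0.001, 0.001, -0.001, 0.001, 0.001], 'effort': [0.002, -37.09, -28.141, 0.07, 0.036, -0.0], 'tcp_pos': [0.23, 0.526, 0.204], 'orientation': [0.144, 0.692, -0.145, 0.692], 'wrist_force': [0.597, -0.338, -0.168], 'moment': [-0.011, -0.014, 0.02], 'opening': 0.997}
top [[489.14472252   0.         319.8653815 ]
 [  0.         489.14472252 195.40674454]
 [  0.           0.           1.        ]] [[-0.02466506 -0.99958476  0.01489775]
 [-0.99648847  0.02339043 -0.08039663]
 [ 0.08001478 -0.01682842 -0.99665161]] [0.00476661 0.59935283 0.91651951]
scene [[517.54429778   0.         312.94720836]
 [  0.         517.54429778 194.55886257]
 [  0.           0.           1.        ]] [[ 0.74500902  0.66689975 -0.01436249]
 [ 0.53763994 -0.6130764  -0.57886149]
 [-0.39484789  0.42353518 -0.81529939]] [-0.45727962 -0.27814934  1.26860168]
```

View pics/top0.png

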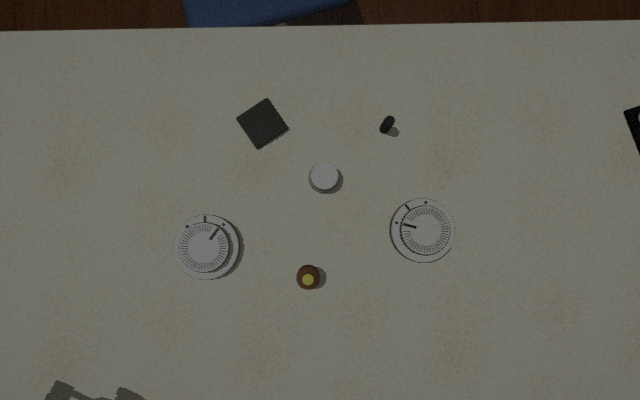

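View pics/scene0.png

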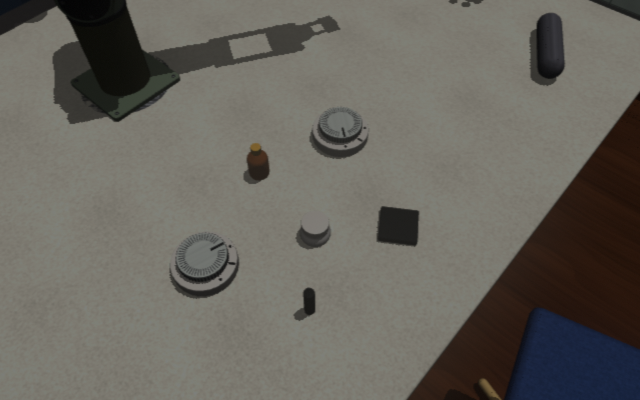

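```bash
python3 - <<'E'
import cv2,numpy as np,pickle
f=pickle.load(open('top0.pkl','rb'));p=f['pixels'][:,:,::-1]
a=p[200:290,160:250];b=p[185:275,375:465]
o=np.hstack([a,b]);cv2.imwrite('pics/crop0.png',cv2.resize(np.clip(o*1.5,0,255).astype(np.uint8),None,fx=4.4,fy=4.4,interpolation=cv2.INTER_CUBIC))
E
```

```text
(no output)
```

View pics/crop0.png

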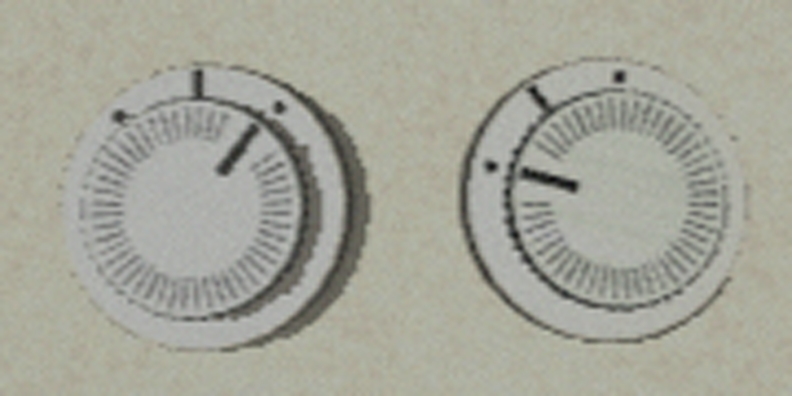

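```bash
cat >h.py <<'E'
import numpy as np,cv2
from scipy.optimize import least_squares
def ray(f,u,v,z):
    d=f['R'].T@np.linalg.inv(f['camera_matrix'])@np.array([u,v,1.]); c=-f['R'].T@f['t']
    return c+d*(z-c[2])/d[2]
def blobs(f,u0,v0,r=34,th=75):
    g=cv2.cvtColor(f['pixels'],cv2.COLOR_RGB2GRAY)
    m=(g<th).astype(np.uint8)
    n,l,s,c=cv2.connectedComponentsWithStats(m)
    return [(c[i].round(2).tolist(),int(s[i,4])) for i in range(1,n) if np.hypot(*(c[i]-[u0,v0]))<r and s[i,4]>3]
E
python3 - <<'E'
from h import *; import pickle
f=pickle.load(open('top0.pkl','rb'))
g=cv2.cvtColor(f['pixels'],cv2.COLOR_RGB2GRAY)
for u,v in [(205,247),(422,230)]: print(blobs(f,u,v), blobs(f,u,v,th=60))
C=lambda x,y,b:(x/4.4+(160 if not b else 285),y/4.4+(200 if not b else 185))
for b,lst in [(0,[(191,209,.046),(206,207,.026),(198,84,.026),(119,116,.026),(280,107,.026),(238,150,.046)]),(1,[(618,200,.046),(603.5,200,.026),(540,99,.026),(491,167,.026),(620,77,.026),(550,180,.046)])]:
    for x,y,z in lst:
        u,v=C(x,y,b); print(b,round(u,1),round(v,1),ray(f,u,v,z).round(4))
for n,u,v,z in [('perf',308,280,.085),('jar',323,175,.045),('lip',384,129,0),('lip',389,120,.072),('comp',262,124,.014)]: print(n,ray(f,u,v,z).round(3))
E
```

```text
[([204.83, 219.67], 18), ([235.02, 250.81], 301), ([224.72, 249.38], 229), ([223.0, 224.0], 5), ([186.71, 226.0], 7), ([213.5, 233.88], 34)] [([204.8, 219.27], 15), ([235.57, 243.98], 109), ([223.25, 224.0], 4), ([187.0, 226.0], 5), ([224.22, 244.98], 81), ([213.46, 233.92], 26)]
[([425.5, 202.0], 6), ([409.08, 208.0], 25), ([394.22, 232.65], 79), ([408.19, 238.72], 79), ([396.2, 222.4], 5), ([409.11, 225.4], 35), ([440.0, 257.12], 17), ([427.5, 262.0], 6)] [([425.5, 202.0], 6), ([408.0, 207.93], 15), ([403.88, 216.62], 8), ([390.62, 227.88], 24), ([396.5, 222.5], 4), ([400.8, 223.8], 5), ([409.54, 225.43], 28), ([400.0, 230.0], 5), ([402.63, 239.74], 19), ([394.7, 246.2], 10), ([413.53, 251.13], 15), ([400.5, 253.5], 4)]
0 203.4 247.5 [0.5057 0.2092 0.046 ]
0 206.8 247.0 [0.506  0.2071 0.026 ]
0 205.0 219.1 [0.559  0.2103 0.026 ]
0 187.0 226.4 [0.546  0.2444 0.026 ]
0 223.6 224.3 [0.5482 0.175  0.026 ]
0 214.1 234.1 [0.53   0.1892 0.046 ]
1 425.5 230.5 [ 0.527  -0.2054  0.046 ]
1 422.2 230.5 [ 0.5273 -0.2037  0.026 ]
1 407.7 207.5 [ 0.5719 -0.1778  0.026 ]
1 396.6 223.0 [ 0.5428 -0.1552  0.026 ]
1 425.9 202.5 [ 0.5807 -0.2132  0.026 ]
1 410.0 225.9 [ 0.5362 -0.1767  0.046 ]
perf [0.444 0.016 0.085]
jar [ 0.636 -0.016  0.045]
lip [ 0.731 -0.141  0.   ]
lip [ 0.732 -0.14   0.072]
comp [0.743 0.1   0.014]
```

>>> drive_tool([
  [0,0.4,-0.5,-0.15,0,0,0],
  [0,0.817,-1,-0.35,0,0,0],
  [0,0.817,-1,-0.35,0,0,0],
  [0,0.817,-1,-0.35,0,0,0],
  [0,0.817,-1,-0.35,0,0,0],
  [0,0.817,-1,-0.35,0,0,0],
  [0,0.817,-1,-0.35,0,0,0],
  [0,0.817,-1,-0.35,0,0,0],
  [0,0.817,-1,-0.35,0,0,0],
  [0,0.817,-1,-0.35,0,0,0],
], grip_force=20)

```text
clock: 1.35
tcp_pos: [0.4743, 0.2274, 0.0997]
orientation: [0.143, 0.692, -0.144, 0.692]
wrist_force: [-0.1, 0.5, 0.8]
opening: 0.003
```

>>> drive_tool([
  [0,0.002,-0.028,-0.1,0,0,0],
  [0,0.002,-0.028,-0.15,0,0,0],
  [0,0.002,-0.028,-0.16,0,0,0],
  [0,0.002,-0.028,-0.16,0,0,0],
])

```text
clock: 1.85
tcp_pos: [0.475, 0.2195, 0.0521]
orientation: [0.143, 0.692, -0.144, 0.692]
wrist_force: [1.0, 1.1, 0.5]
opening: 0.003
```

```bash
python3 - <<'E'
from workcell import observe, grab_frame
import cv2,numpy as np
s=observe();print(s['tcp_pos'],s['wrist_force'])
p=[grab_frame(n)['pixels'][:,:,::-1] for n in ('top','scene')]
o=np.hstack([cv2.resize(p[0][180:310,140:270],(400,400)),cv2.resize(p[1][60:190,270:400],(400,400))])
cv2.imwrite('pics/c1.png',np.clip(o*1.5,0,255).astype(np.uint8))
E
```

```text
[0.47502776 0.2195379  0.05206427] [1.0142626  1.09557827 0.47077109]
```

View pics/c1.png

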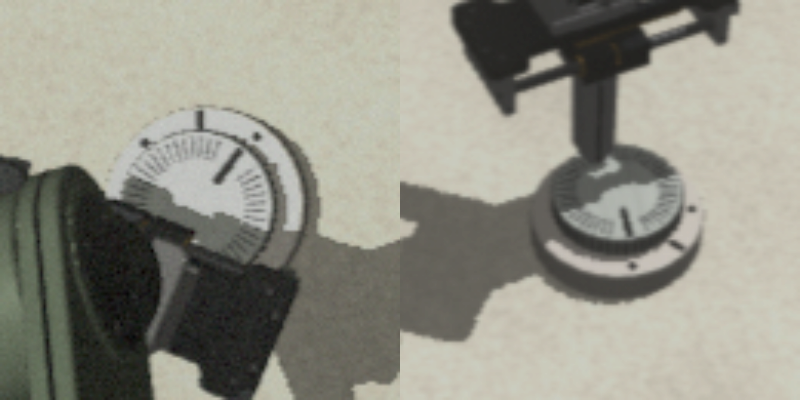

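The top and scene views show the shut fingers just above the near side of dial a, clear of the pointer. I'll press down gently from here.

>>> drive_tool([
  [0,0,0,-0.01,0,0,0],
  [0,0,0,-0.02,0,0,0],
  [0,0,0,-0.023,0,0,0],
  [0,0,0,-0.023,0,0,0],
])

```text
clock: 2.45
tcp_pos: [0.4758, 0.2196, 0.0462]
orientation: [0.144, 0.692, -0.144, 0.693]
wrist_force: [-1.1, 0.6, 3.4]
opening: 0.006
```

>>> drive_tool([
  [0,0,0,-0.005,0,0,0],
  [0,0,0,-0.01,0,0,0],
  [0,0,0,-0.01,0,0,0],
])

```text
clock: 2.82
tcp_pos: [0.4763, 0.2203, 0.046]
orientation: [0.144, 0.692, -0.144, 0.693]
wrist_force: [-6.9, -0.1, 17.9]
opening: 0.004
```

```bash
cat > arc.py <<'E'
import sys,numpy as np
px,py,cx,cy,tot,n,dz=map(float,sys.argv[1:]);r=np.array([px-cx,py-cy])
for k in range(1,int(n)+1):
    t=tot*k/n;c,s=np.cos(t),np.sin(t);d=np.array([[c,-s],[s,c]])@r-r
    print([0,*(d/.3).round(4).tolist(),dz,0,0,round(t/np.radians(60),3)])
E
python3 arc.py .4763 .2203 .506 .208 .72 9 -.007
```

```text
[0, -0.003, -0.008, -0.007, 0, 0, np.float64(0.076)]
[0, -0.0053, -0.0163, -0.007, 0, 0, np.float64(0.153)]
[0, -0.0069, -0.0247, -0.007, 0, 0, np.float64(0.229)]
[0, -0.0079, -0.0332, -0.007, 0, 0, np.float64(0.306)]
[0, -0.0082, -0.0418, -0.007, 0, 0, np.float64(0.382)]
[0, -0.0077, -0.0503, -0.007, 0, 0, np.float64(0.458)]
[0, -0.0067, -0.0588, -0.007, 0, 0, np.float64(0.535)]
[0, -0.0049, -0.0672, -0.007, 0, 0, np.float64(0.611)]
[0, -0.0025, -0.0755, -0.007, 0, 0, np.float64(0.688)]
```

>>> drive_tool([
  [0,-0.003,-0.008,-0.007,0,0,0.076],
  [0,-0.0053,-0.0163,-0.007,0,0,0.153],
  [0,-0.0069,-0.0247,-0.007,0,0,0.229],
  [0,-0.0079,-0.0332,-0.007,0,0,0.306],
  [0,-0.0082,-0.0418,-0.007,0,0,0.382],
  [0,-0.0077,-0.0503,-0.007,0,0,0.458],
  [0,-0.0067,-0.0588,-0.007,0,0,0.535],
  [0,-0.0049,-0.0672,-0.007,0,0,0.611],
  [0,-0.0025,-0.0755,-0.007,0,0,0.688],
  [0,-0.0025,-0.0755,-0.007,0,0,0.688],
])

```text
clock: 4.08
tcp_pos: [0.4771, 0.1979, 0.0461]
orientation: [-0.109, 0.697, 0.11, 0.7]
wrist_force: [-3.0, -0.3, 12.5]
opening: 0.008
```

```bash
cat > look.py <<'E'
import sys,cv2,numpy as np
from workcell import observe, grab_frame
s=observe();print(s['clock'],s['tcp_pos'],s['orientation'],s['wrist_force'])
nm,tx,ty,sx,sy=sys.argv[1],*map(int,sys.argv[2:])
o=[]
for n,x,y in (('top',tx,ty),('scene',sx,sy)):
    p=grab_frame(n)['pixels'][:,:,::-1]
    o.append(cv2.resize(p[y-55:y+55,x-55:x+55],(400,400)))
cv2.imwrite(f'pics/{nm}.png',np.clip(np.hstack(o)*1.5,0,255).astype(np.uint8))
E
python3 look.py c2 205 245 340 125
```

```text
4.075 [0.47705528 0.19787708 0.04608954] [-0.10904194  0.69723071  0.1099652   0.69991917] [-3.03879157 -0.27549414 12.4785311 ]
```

View pics/c2.png

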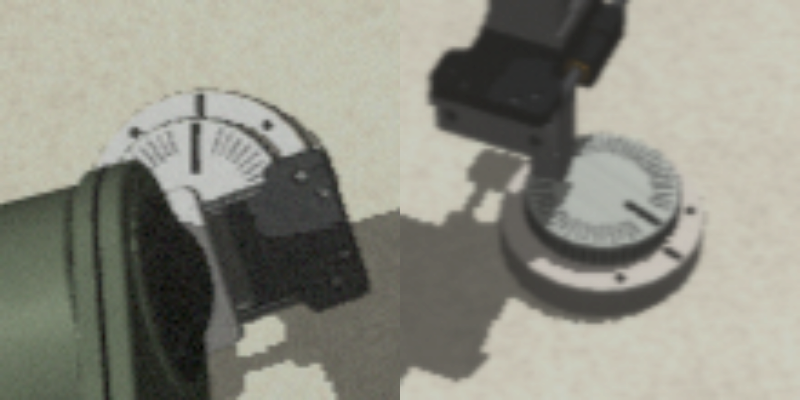

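The pointer on dial a now lines up with its long mark, which sits near (200,105) with the pointer near (195,150) in the left crop. Next I'll lift and cross over to dial b.

>>> drive_tool([
  [0,0,0,0.1,0,0,0],
  [0,0,0,0.25,0,0,0],
  [0,0,0,0.333,0,0,0],
  [0,0.02,-0.2,0.333,0,0,0],
  [0,0.04,-0.4,0.333,0,0,0],
  [0,0.05,-0.6,0.333,0,0,0],
  [0,0.06,-0.8,0.333,0,0,0],
  [0,0.065,-1,0.333,0,0,0],
  [0,0.065,-1,0.333,0,0,0],
  [0,0.065,-1,0.333,0,0,0],
])

```text
clock: 5.42
tcp_pos: [0.4961, -0.1018, 0.1455]
orientation: [-0.108, 0.698, 0.11, 0.7]
wrist_force: [0.1, -1.0, 0.4]
opening: 0.01
```

```bash
python3 look.py c3 205 245 340 125; python3 -c "
from workcell import observe;print(observe()['joints'])"
```

```text
5.425 [ 0.49612065 -0.10182869  0.14551143] [-0.10825179  0.69753909  0.10985975  0.6997511 ] [ 0.14336293 -0.97818705  0.42333185]
[-0.37362509  0.11861911  1.77345271  0.00354209  1.24774634 -2.25769161]
```

View pics/c3.png

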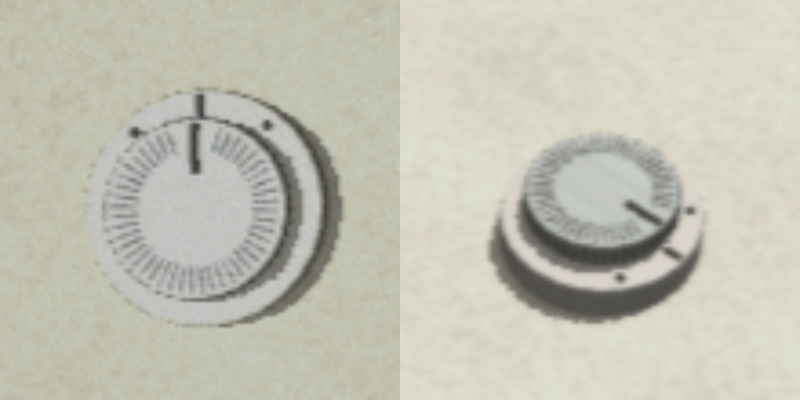

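Dial a is in its middle detent with the fingers off it. Next is dial b.

>>> drive_tool([
  [0,0.002,-0.18,0,0,0,0],
  [0,0.002,-0.375,0,0,0,0],
  [0,0.002,-0.375,-0.15,0,0,0],
  [0,0.002,-0.375,-0.25,0,0,0],
  [0,0.002,-0.375,-0.31,0,0,0],
  [0,0.002,-0.375,-0.31,0,0,0],
])

```text
clock: 6.28
tcp_pos: [0.4962, -0.2115, 0.0514]
orientation: [-0.109, 0.698, 0.112, 0.699]
wrist_force: [0.8, 0.1, 0.1]
opening: 0.003
```

```bash
python3 look.py c4 422 230 205 262
```

```text
6.275 [ 0.49615111 -0.21146999  0.05136963] [-0.1091844   0.69807698  0.11205688  0.69872065] [0.83743348 0.12991323 0.10560708]
```

View pics/c4.png

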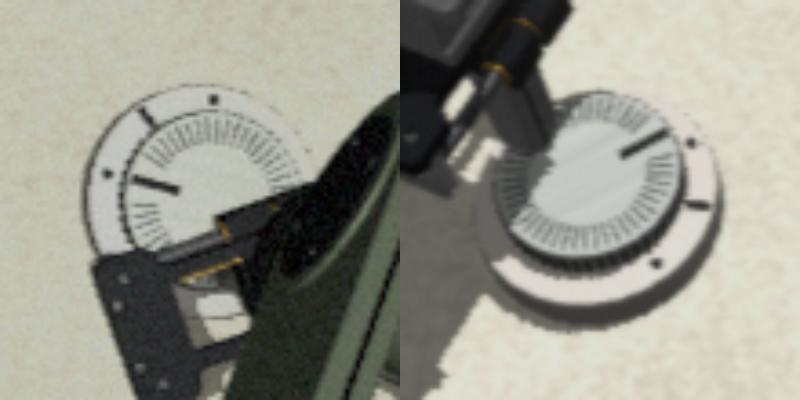

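The finger is over the near rim of dial b and away from the pointer, so I can press.

>>> drive_tool([
  [0,0,-0.01,-0.008,0,0,0],
  [0,0,-0.01,-0.017,0,0,0],
  [0,0,-0.01,-0.023,0,0,0],
  [0,0,-0.01,-0.025,0,0,0],
  [0,0,-0.01,-0.025,0,0,0],
])

```text
clock: 7.0
tcp_pos: [0.4979, -0.2161, 0.0463]
orientation: [-0.11, 0.697, 0.111, 0.7]
wrist_force: [-0.6, 0.4, 3.0]
opening: 0.005
```

```bash
python3 arc.py .4979 -.2161 .527 -.2045 -.72 9 -.01
```

```text
[0, -0.0028, 0.0079, -0.01, 0, 0, np.float64(-0.076)]
[0, -0.0049, 0.0159, -0.01, 0, 0, np.float64(-0.153)]
[0, -0.0064, 0.0242, -0.01, 0, 0, np.float64(-0.229)]
[0, -0.0072, 0.0325, -0.01, 0, 0, np.float64(-0.306)]
[0, -0.0074, 0.0408, -0.01, 0, 0, np.float64(-0.382)]
[0, -0.0069, 0.0492, -0.01, 0, 0, np.float64(-0.458)]
[0, -0.0057, 0.0574, -0.01, 0, 0, np.float64(-0.535)]
[0, -0.0039, 0.0656, -0.01, 0, 0, np.float64(-0.611)]
[0, -0.0014, 0.0736, -0.01, 0, 0, np.float64(-0.688)]
```

>>> drive_tool([
  [0,0,0,-0.005,0,0,0],
  [0,0,0,-0.009,0,0,0],
])

```text
clock: 7.25
tcp_pos: [0.4984, -0.2171, 0.046]
orientation: [-0.111, 0.697, 0.11, 0.7]
wrist_force: [-5.6, 1.1, 17.7]
opening: 0.006
```

>>> drive_tool([
  [0,-0.003,0.008,-0.007,0,0,-0.076],
  [0,-0.005,0.016,-0.007,0,0,-0.153],
  [0,-0.0064,0.0242,-0.007,0,0,-0.229],
  [0,-0.0072,0.0325,-0.007,0,0,-0.306],
  [0,-0.0074,0.0408,-0.007,0,0,-0.382],
  [0,-0.0069,0.0492,-0.007,0,0,-0.458],
  [0,-0.0057,0.0574,-0.007,0,0,-0.535],
  [0,-0.0039,0.0656,-0.007,0,0,-0.611],
  [0,-0.0014,0.0736,-0.007,0,0,-0.688],
  [0,-0.0014,0.0736,-0.007,0,0,-0.688],
])

```text
clock: 8.5
tcp_pos: [0.499, -0.1956, 0.0461]
orientation: [0.141, 0.69, -0.144, 0.695]
wrist_force: [-2.2, 1.8, 11.9]
opening: 0.004
```

```bash
python3 look.py c5 422 230 205 262
```

```text
8.5 [ 0.49903744 -0.19563062  0.04612972] [ 0.14140399  0.69041441 -0.14405033  0.69468147] [-2.22821     1.78696689 11.92509002]
```

View pics/c5.png

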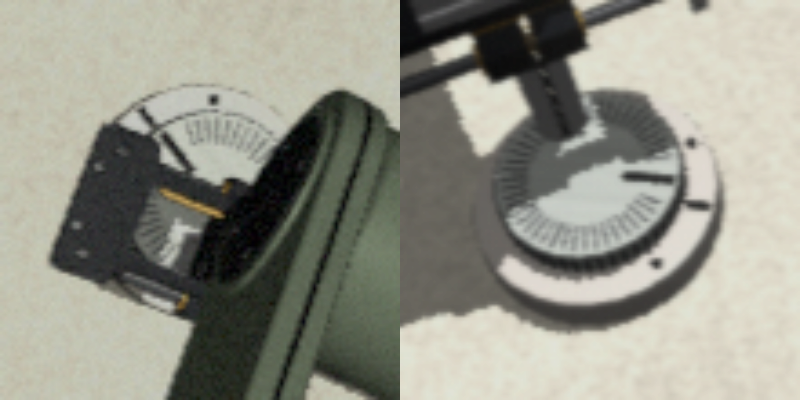

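Dial b's pointer is about on its long mark. I'll lift straight up, back toward the right rear and out of the top camera's view, then check both dials.

>>> drive_tool([
  [0,0,0,0.1,0,0,0],
  [0,0,0,0.25,0,0,0],
  [0,0,0,0.4,0,0,0],
  [0,-0.1,-0.2,0.45,0,0,0],
  [0,-0.3,-0.4,0.45,0,0,0],
  [0,-0.4,-0.6,0.45,0,0,0],
  [0,-0.5,-0.8,0.45,0,0,0],
  [0,-0.5,-0.8,0.45,0,0,0],
  [0,-0.5,-0.8,0.45,0,0,0],
  [0,-0.5,-0.8,0.45,0,0,0],
])

```text
clock: 9.85
tcp_pos: [0.3492, -0.4349, 0.1807]
orientation: [0.142, 0.691, -0.144, 0.695]
wrist_force: [-0.0, -0.5, 0.1]
opening: 0.006
```

```bash
python3 look.py c6 422 230 205 262; python3 - <<'E'
from h import *;from workcell import grab_frame;import pickle
f=grab_frame('top');f0=pickle.load(open('top0.pkl','rb'))
cv2.imwrite('pics/top6.png',f['pixels'][:,:,::-1])
d=cv2.absdiff(f['pixels'],f0['pixels']).max(2);cv2.imwrite('pics/diff6.png',np.clip(d*3.,0,255))
for n,u,v,cx,cy in [('a',205,247,.506,.208),('b',422,230,.527,-.2045)]:
    print(n)
    for c,a in blobs(f,u,v):
        for z in(.026,.046):
            w=ray(f,*c,z);print(c,a,z,'r',np.hypot(w[0]-cx,w[1]-cy).round(4),'ang',np.arctan2(w[1]-cy,w[0]-cx).round(3))
E
```

```text
9.85 [ 0.34917966 -0.43488725  0.18072331] [ 0.14179589  0.69050732 -0.14352149  0.69461871] [-0.023313   -0.4979229   0.10004883]
a
[204.6, 219.2] 15 0.026 r 0.0529 ang 0.057
[204.6, 219.2] 15 0.046 r 0.0521 ang -0.026
[235.02, 250.86] 301 0.026 r 0.0548 ang -1.728
[235.02, 250.86] 301 0.046 r 0.0578 ang -1.71
[224.52, 249.31] 231 0.026 r 0.0347 ang -1.72
[224.52, 249.31] 231 0.046 r 0.0382 ang -1.693
[223.0, 224.0] 5 0.026 r 0.0534 ang -0.639
[223.0, 224.0] 5 0.046 r 0.0552 ang -0.697
[187.0, 226.0] 8 0.026 r 0.0546 ang 0.73
[187.0, 226.0] 8 0.046 r 0.051 ang 0.662
[202.84, 230.23] 31 0.026 r 0.0326 ang 0.2
[202.84, 230.23] 31 0.046 r 0.0317 ang 0.064
b
[425.5, 202.0] 6 0.026 r 0.0552 ang -0.144
[425.5, 202.0] 6 0.046 r 0.0535 ang -0.061
[406.37, 228.36] 97 0.026 r 0.0313 ang 1.41
[406.37, 228.36] 97 0.046 r 0.0351 ang 1.433
[394.43, 232.45] 76 0.026 r 0.0541 ang 1.612
[394.43, 232.45] 76 0.046 r 0.0575 ang 1.61
[415.75, 216.22] 32 0.026 r 0.0303 ang 0.407
[415.75, 216.22] 32 0.046 r 0.0316 ang 0.539
[396.2, 222.4] 5 0.026 r 0.0528 ang 1.245
[396.2, 222.4] 5 0.046 r 0.0559 ang 1.272
[433.86, 253.29] 7 0.026 r 0.048 ang -2.716
[433.86, 253.29] 7 0.046 r 0.0453 ang -2.807
[444.0, 254.8] 5 0.026 r 0.0612 ang -2.448
[444.0, 254.8] 5 0.046 r 0.0571 ang -2.51
[436.0, 259.67] 9 0.026 r 0.0606 ang -2.745
[436.0, 259.67] 9 0.046 r 0.0577 ang -2.818
[428.0, 262.0] 5 0.026 r 0.0604 ang -3.011
[428.0, 262.0] 5 0.046 r 0.0588 ang -3.087[ WARN:0@1.015] global loadsave.cpp:1063 imwrite_ Unsupported depth image for selected encoder is fallbacked to CV_8U.
```

View pics/c6.png

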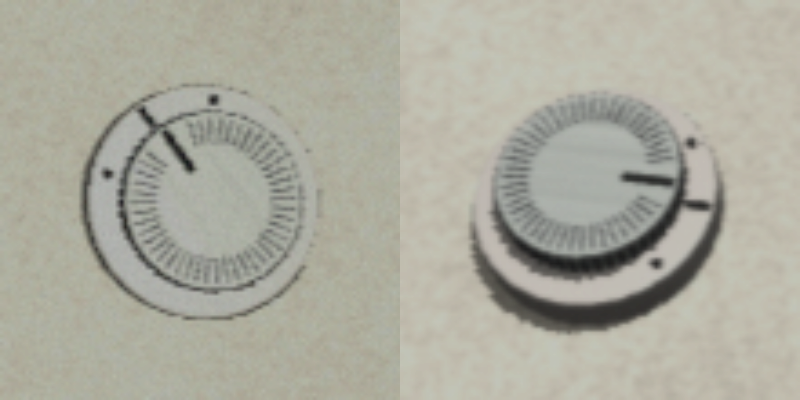

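View pics/diff6.png

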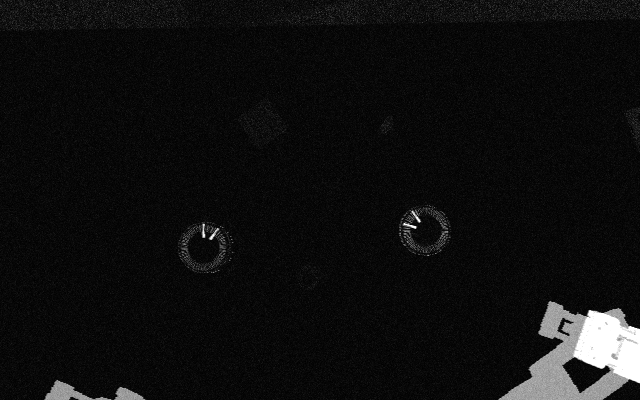

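```bash
python3 -c "
from workcell import close_job;print(close_job())"
```

```text
the job is handed in; nothing more can be done
None
```

Both dials now sit in their middle detents, and I have handed the job in; no verdict is reported on hand-in. The last robot clock reading was 9.85 s, against the 45 s limit.

I turned each dial by pressing the shut fingertips on its top, about 31 mm from the axis, with about 12–18 N. I swept dial a (on the left) 0.72 rad anticlockwise and dial b (on the right) 0.72 rad clockwise, then lifted straight up and moved clear.

The last checks, all from the top camera after the fingers were clear:
- **Dial a:** the pointer stands at 0.064 rad and its long mark at 0.057 rad, so it is within 0.01 rad.
- **Dial b:** the pointer stands at 0.54 rad. Its long mark did not come out as a separate blob, so I took it as halfway between the two end dots, about 0.55 rad. The close-up picture shows them aligned.
- **Bases and cosmetics:** a before-and-after difference picture shows changes only at the dial tops and the arm itself, with no sign of the bases or cosmetics moving.
- **Fingers:** the tip finished at z = 0.18 m, off to the right, with a wrist force of about 0.5 N.

No check failed or disagreed.

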